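Close up the jar row along the splashback

ROBOT

A 6-joint arm with a two-finger parallel gripper is mounted at the origin on the work surface. World frame = base frame: x ahead of the robot, y to its left, z up, the work surface at z = 0. Lengths are in mm, angles in degrees, forces in N, time in s.
With the tool pointing down it reaches from about 300 to 850 mm from the base axis. Payload 4.2 kg.
Tool frame: the origin (TCP) lies on the centre line of the jaws, within the pads' length; the fingertips stand 14 mm ahead of it and the grasp point (between the pads) lies 5 mm behind it; z points along the fingers, y is the line along which they close (so a half turn about z gives the same grasp; the last joint's range is limited). The gripper opens to 91 mm and grips with 3 to 60 N. Pads are 32 mm wide; open, the fingers measure 118 mm over their backs; the gripper's body (76 mm by 178 mm) begins 60 mm behind the grasp point.
Start: joints at [70.818, 18.312, 89.639, -0, 72.044, -1.146], TCP at [178.038, 546.76, 207.976] pointing down, gripper open.
Joint ranges: [-177.97, 177.97], [-48.28, 115.42], [12.27, 149.76], [-77.06, 257.06], [2.81, 150.46], [-146.56, 146.56]. Speed limits (degrees/s): [147.25, 147.25, 180, 180, 180, 180].

INTERFACE

Orientations are given as [roll, pitch, yaw] about the fixed x, y, z axes, in that order (R = Rz(yaw) Ry(pitch) Rx(roll)).
In Python, from workcell import env gives the robot as it stands.
- The arm moves only by the tool arm_command, never from a script. Its argument "motion" is a list of rows, each an object with "offset": the shift along the tool's x, y, z in m, a list of three; "spin": the turn about the tool's z in rad. In form: [{"offset": [tx, ty, tz], "spin": spin}, ...]. A call has 1 to 5 rows; each row shifts and turns the commanded pose from where the row before left it, along the tool's axes as they then stand; what a row does not reach is not made up. A row lasts 1/8 s, in which the tool goes at most 62.5 mm and 10.7 degrees, less where a joint would pass 70% of its speed; a pose out of reach is approached as far as the arm can. A call with a gripper value outside its range is refused whole. "jaw" is the finger opening in m, from 0 to 0.0912, set as the call begins (left out, the last holds). The fingers move at their own pace and stop on an object; "newtons" is the grip in N (left out, the last holds). Time passes only in rows, so rows that do not move let the fingers close. It gives the time, the measured TCP pose, the force, the opening and the grip force at its end, in the units of the state.
- env.state(): the state, without advancing time (a new reading comes with each control period).
- env.grab_frame(name): name is "side" or "top" or "wrist"; returns (picture, depth): 480x640x3 uint8, blue, green, red; 480x640 float32, mm along the optical axis (not along the pixel's ray), 0 where there is no reading.
- env.camera_model(name): a dict with "fx", "fy", "cx", "cy" (pixels), "eye" and "rotation" of the camera in the world; the wrist camera has in their place "hand_eye" (4x4, takes a point from camera to tool coordinates, whose origin is the TCP and whose axes are the flange's). Camera axes: x right, y down, z forward; pixel columns grow to the right and rows downward; lengths in mm; the calibration is good to about 2 mm. A picture is of the moment at which its call begins: read the wrist's pose just before it. camera_model takes no time and is no camera call.
- env.job_done(): hands the job in; it is judged then, once.
Trained networks look in the newest picture that a camera, given by its name, has taken for a name from the list of things; names that differ only in an ending like _2 or _b are one class to them, and where a whole thing is asked for, a point or a joint stands for the part that bears it (a point fixed in the world has none). Each returns a list of dicts, best first, with "score" (0 to 1); they miss things now and then, are a little off and sometimes report something else, mostly with a low value. They report only what shows in the picture. A call takes as long as a camera call.
- env.boxes_of(camera, target): "bbox" ([left, top, right, bottom] in pixels, round what is visible of it).
- env.pinpoint(camera, target): "location" ([column, row] in pixels: a listed point, or the origin of a listed thing).
The state is a dict: "time_s": time; "qpos": joint angles; "qvel": joint speeds; "effort": joint torques, N m; "ee_pos": TCP position; "ee_rot": TCP orientation; "force": force on the tool from outside, world axes, zero at the start; "torque": the same for the moment, N m; "gripper_width": finger opening in mm; "gripper_force": force on a finger pad.
Only numpy, scipy, OpenCV 4.12 (cv2) and the standard library are available. Lean on these libraries where they do the work, as an engineer would, in place of code of your own. Each camera call takes 0.05 s, during which the arm holds its last target. There are 200 camera calls.

TASK

Put the big gherkin jar back in its row: push it back until it stands against the low wall at the back of the worktop, then slide it along that wall, keeping it upright and against the wall all the way, to push the two glass canisters up together until the whole row is tight between the jar and the bread bin and you can feel it nip up; then let go. They are glass, so go gently, touch only the jar, and leave everything else on the worktop where it is.

Things in the scene. Friction and masses are not known exactly. Their poses are not given: they have to be found in the camera images.
- upstand: Low stone wall along the back of the worktop, fixed, 50 mm high, 1500 mm long, level sill behind it. Origin: on its front face at the foot, mid-length; x points into the wall (away from the robot), y along it towards the bread bin, z up. Place and yaw (up to 0.1 rad) vary. A round thing of radius R touches it with its centre at x = -R.
- jar: Big squat gherkin jar, 0.6 to 0.94 kg, loose; origin: centre of its underside, z up. Glass, 110 mm diameter up to z = 80 mm; lid 100 mm diameter, z = 88 to 106: too wide to grip. Starts 40 to 80 mm clear of the wall, 210 to 300 mm along -y from the upstand's origin. Smooth: friction 0.28 to 0.42, slides at 2 to 4 N, along the wall 4 to 8; pushed 40 to 60 mm above the worktop it stays upright. Over 30 N on wall or row is too hard.
- canister: Middle of the row: glass canister, steel lid, 80 mm diameter, 98 mm high, 0.3 kg, loose, within 4 mm of the wall. Origin: centre of its underside, z up. Being smaller, it turns the jar out from the wall unless the jar is pushed slanting 10 to 20 degrees inward. Sliding the whole row takes 5 to 11 N at the jar, with short knocks as things meet; only a push that stays higher is a tight row.
- small_canister: End of the row: glass canister, steel lid, 64 mm diameter, 86 mm high, 0.2 kg, loose, within 4 mm of the wall, gaps both sides; origin as the other's. Beyond it the fixed bread bin (white box 340 x 200 x 176 mm) has a thin flat end square to the wall that gives 0.12 mm/N, at y = 180 to 290 mm of the upstand, pose not given: feel or see it. Over 4 N between the canisters, all still, is tight.
- bowl: Bystander: white ceramic bowl, 124 mm rim diameter, 55 mm high. Origin: centre of its underside.
- tuna_tin: Bystander: flat steel tin, 84 mm diameter, 33 mm high. Origin: centre of its underside.
- pepper_mill: Bystander: glass pepper mill with a black top, 58 mm diameter, 182 mm high. Origin: centre of its underside.
- moka_pot: Bystander: moka pot, 98 mm diameter, 172 mm high, black handle reaching 95 mm along its own x. Origin: centre of its underside.
- knife: Bystander: kitchen knife lying flat, 313 mm long, 40 mm wide, 18 mm high, blade along its own +x. Origin: near its middle, at the underside.

How it is judged:
By the outcome, as a careful person would: the job done as asked, in the order asked, and still so for the second after the job is handed in, with the robot touching nothing.
It also fails if it takes over 67 s, if anything falls off the work surface, if the arm or the gripper's body presses on something with over 40 N, if the wrist force passes 120 N, or if a joint passes its speed limit or range.

## Working session

There is one attempt and no reset: what is moved stays moved. The work goes in short steps, Python scripts to look and compute and a tool call to move; the robot and the scene stay as the last step left them, time stands still between calls to the robot, and variables do not carry over. Pictures are saved under pics/ and viewed, at most 10 in all, crops included, and the job is handed in when it is done.

Besides the shell and the picture viewer there is one more tool, called after "Request:" by a JSON object that holds its "name" and its "arguments", one argument or row to a line. arm_command: Moves the arm, as the interface text tells. Its arguments: {"type":"object","properties":{"motion":{"type":"array"},"jaw":{"type":"number"},"newtons":{"type":"number"}},"required":["motion"]}

```bash
ls; mkdir -p pics
cat > h.py <<'E'
from workcell import env
import numpy as np, cv2
def grab(n):
    s=env.state(); im,d=env.grab_frame(n); return s,im,d
def todo(n,u,v,z,s=None):
    m=env.camera_model(n)
    return m
def ray(n,u,v):
    m=env.camera_model(n); R=np.array(m['rotation']); e=np.array(m['eye'])
    return e,R@np.array([(u-m['cx'])/m['fx'],(v-m['cy'])/m['fy'],1])
def at_z(n,u,v,z):
    e,r=ray(n,u,v); return e+r*(z-e[2])/r[2]
def cloud(n,d):
    m=env.camera_model(n); v,u=np.mgrid[0:480,0:640]
    P=np.stack([(u-m['cx'])/m['fx']*d,(v-m['cy'])/m['fy']*d,d],-1)
    W=P@np.array(m['rotation']).T+np.array(m['eye']); W[d==0]=np.nan
    return W
E
python3 - <<'E'
from h import *
np.set_printoptions(suppress=True,precision=1)
print(env.state())
for n in('top','side'):
    s,im,d=grab(n); cv2.imwrite(f'pics/{n}0.png',im); np.save(f'{n}0.npy',d)
    print(n,env.camera_model(n))
    for t in 'upstand jar canister small_canister bowl tuna_tin pepper_mill moka_pot knife'.split():
        for r in env.pinpoint(n,t)[:2]:
            print(t,round(r['score'],2),np.array(r['location']),at_z(n,*r['location'],0))
E
```

```text
pics
{'time_s': 0.0, 'qpos': array([70.8, 18.4, 89.7,  0. , 72. , -1.1]), 'qvel': array([-0.1,  0. ,  0.1, -0. ,  0.1,  0. ]), 'effort': array([ -0. , -41.2, -23.2,   0.1,   0. ,  -0. ]), 'ee_pos': array([177.9, 546.3, 207.1]), 'ee_rot': array([-179.9,   -0. ,  162. ]), 'force': array([0. , 0.8, 1.1]), 'torque': array([-0.,  0., -0.]), 'gripper_force': 0.0, 'gripper_width': 91.37136343286113}
top {'fx': 559.6139828093461, 'fy': 559.6139828093461, 'cx': 323.9706498678858, 'cy': 241.13870918045603, 'eye': array([ 165.7,  -78.6, 1471.4]), 'rotation': array([-167.8,    0.1,  -88.7])}Traceback (most recent call last):
  File "<stdin>", line 9, in <module>
  File "h.py", line 12, in at_z
    e,r=ray(n,u,v); return e+r*(z-e[2])/r[2]
                                        ~^^^
IndexError: invalid index to scalar variable.
```

```bash
sed -i "s/np.array(m\['rotation'\])/ROT.from_euler('xyz',m['rotation'],degrees=True).as_matrix()/; 2a from scipy.spatial.transform import Rotation as ROT" h.py; sed -i '/^def todo/,/return m$/d' h.py
python3 - <<'E'
from h import *
np.set_printoptions(suppress=True,precision=1)
for n in('top','side'):
    s,im,d=grab(n); cv2.imwrite(f'pics/{n}0.png',im); np.save(f'{n}0.npy',d)
    print(n,env.camera_model(n))
    for t in 'upstand jar canister small_canister bowl tuna_tin pepper_mill moka_pot knife'.split():
        for r in env.pinpoint(n,t)[:2]:
            print(t,round(r['score'],2),np.array(r['location']),at_z(n,*r['location'],0))
E
```

```text
top {'fx': 559.6139828093461, 'fy': 559.6139828093461, 'cx': 323.9706498678858, 'cy': 241.13870918045603, 'eye': array([ 165.7,  -78.6, 1471.4]), 'rotation': array([-167.8,    0.1,  -88.7])}
upstand 0.82 [303.  192.3] [620.8  -7.8   0. ]
jar 0.56 [394.3 225.5] [ 532.5 -257.7    0. ]
canister 0.57 [305.6 209.4] [572.4 -16.4   0. ]
small_canister 0.82 [256.6 205.1] [581.6 117.7   0. ]
bowl 0.78 [290.3 280.3] [376.9  18.4   0. ]
pepper_mill 0.78 [244.8 277.2] [382.5 139.5   0. ]
pepper_mill 0.39 [259.3 208.5] [572.1 109.8   0. ]
moka_pot 0.95 [180.5 316.2] [275.9 302.3   0. ]
knife 0.98 [467.4 257.7] [ 448.2 -452.6    0. ]
side {'fx': 537.6074724200407, 'fy': 537.6074724200407, 'cx': 327.02321713689145, 'cy': 230.5811568734335, 'eye': array([   50.6, -1031. ,   987.6]), 'rotation': array([-132.1,   -0.2,  -24. ])}
upstand 0.56 [365.5 216.4] [621.1 -23.6   0. ]
jar 0.66 [373.  283.3] [ 522.6 -257.7    0. ]
canister 0.58 [352.6 218.4] [584.  -16.7  -0. ]
small_canister 0.66 [330.9 189.7] [582.2 127.5   0. ]
tuna_tin 0.61 [315.2 259.6] [ 424.1 -124.3    0. ]
pepper_mill 0.59 [389.6 354.6] [ 458.6 -458.3    0. ]
pepper_mill 0.57 [271.2 205.5] [393.8 129.    0. ]
moka_pot 0.58 [215.5 180.2] [279. 312.   0.]
moka_pot 0.49 [366.5 212.2] [632.1  -8.4  -0. ]
knife 0.59 [385.1 350.4] [ 454.9 -444.7    0. ]
```

View pics/top0.png

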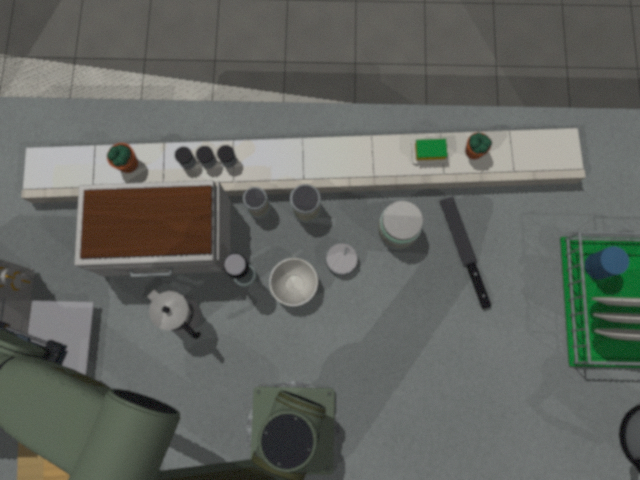

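View pics/side0.png

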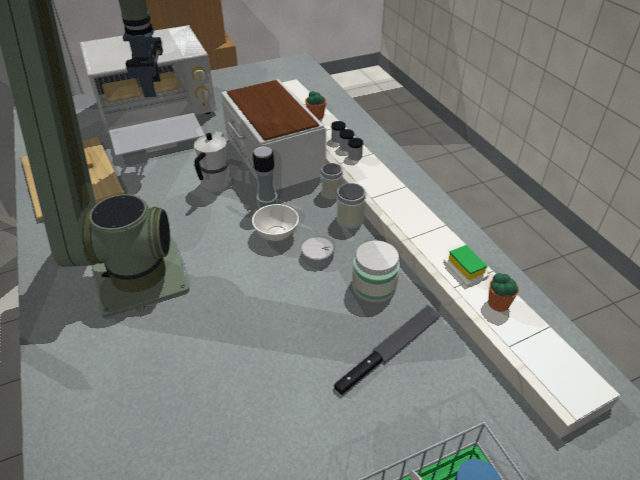

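The top view shows the wall face at about rows 180–198, the jar lid at (402,222), the canisters at (305,198) and (256,197), the bin end at about column 215–230, and the bowl, tin, mill, moka pot and knife all clear. The side view agrees, and also shows a cactus and sponge on the sill. Next I'll fit the geometry from depth.

Run:
```python
from h import *
np.set_printoptions(suppress=True,precision=1)
d=np.load('top0.npy'); W=cloud('top',d)
def circ(u0,u1,v0,v1,z0,z1,name):
    Q=W[v0:v1,u0:u1].reshape(-1,3); Q=Q[(Q[:,2]>z0)&(Q[:,2]<z1)]
    if len(Q)<5: print(name,'few',len(Q)); return
    c,r=cv2.minEnclosingCircle(Q[:,:2].astype(np.float32))
    print(name,len(Q),'mean',Q.mean(0),'circ',np.array(c),r,'x',np.percentile(Q[:,0],[1,99]),'y',np.percentile(Q[:,1],[1,99]))
circ(375,428,195,255,98,115,'jar')
circ(285,325,178,225,90,107,'can')
circ(240,272,182,222,78,95,'small')
circ(220,262,245,290,160,195,'mill')
circ(325,362,240,280,25,45,'tin')
circ(265,322,255,310,45,65,'bowl')
circ(205,245,178,260,165,190,'binend')
circ(460,495,125,165,60,200,'cactus')
circ(140,240,100,170,60,200,'spices')
B=W[178:270,75:240].reshape(-1,3);B=B[(B[:,2]>165)&(B[:,2]<190)]
print('bin',cv2.minAreaRect(B[:,:2].astype(np.float32)))
# wall top front edge: per column, min x with z in 40..60
pts=[]
for u in range(330,570,6):
    c=W[160:205,u]; ok=(c[:,2]>42)&(c[:,2]<60); g=c[(c[:,2]>-12)&(c[:,2]<12)]
    if ok.any(): pts.append([c[ok][:,1][-1],c[ok][:,0].min()])
pts=np.array(pts); k=np.polyfit(pts[:,0],pts[:,1],1); r=pts[:,1]-np.polyval(k,pts[:,0])
k=np.polyfit(*pts[abs(r)<5].T,1);print('wall x=',k[0],'*y+',k[1],'std',r.std(),'angle',np.degrees(np.arctan(k[0])))
print('wall z',np.nanmedian(W[165:175,340:400,2]),'table z',np.nanmedian(W[300:330,380:430,2]))
# ends of the wall
q=W[120:205,20:600].reshape(-1,3);q=q[(q[:,2]>42)&(q[:,2]<58)];print('wall y range',q[:,1].min(),q[:,1].max())
```

```text
jar 1202 mean [ 520.3 -263.9  105. ] circ [ 521.4 -264. ] 51.749176025390625 x [473.2 567.5] y [-309.9 -216.9]
can 693 mean [574.  -16.4  98.3] circ [575.4 -16.5] 39.5205078125 x [538.  611.1] y [-51.7  19.8]
small 434 mean [575.5 114.1  85.9] circ [575.9 115. ] 32.13248825073242 x [546.4 605.7] y [ 85.3 142.5]
mill 456 mean [383.9 137.9 178.7] circ [385.4 139.7] 28.19395637512207 x [359.1 411.1] y [113.  165.9]
tin 732 mean [ 432.5 -114.5   30.1] circ [ 433.4 -114. ] 42.18699264526367 x [394.5 471.3] y [-153.3  -75.8]
bowl 367 mean [368.9  10.7  51.7] circ [365.9   9.2] 61.622779846191406 x [306.  424.9] y [-50.9  69.3]
binend 949 mean [484.6 196.3 176.9] circ [495.6 169.3] 109.03926086425781 x [398.1 590. ] y [123.8 219.9]
cactus 527 mean [ 723.2 -459.3  110.7] circ [ 730.9 -463.4] 33.65528106689453 x [699.8 758.3] y [-491.5 -434.3]
spices 964 mean [684.5 247.1  94. ] circ [689.7 249. ] 77.59249877929688 x [663.2 710.9] y [173.2 323.3]
bin ((475.6659240722656, 329.1424560546875), (224.18048095703125, 392.9783020019531), 3.1237332820892334)
wall x= -0.05872216079032487 *y+ 618.438184949681 std 0.9648912146141377 angle -3.3606726624380485
wall z 46.74772859016548 table z -1.0979408609803158
wall y range -760.1254061752066 745.0014981163923
```

Request:
{"name": "arm_command", "arguments": {
  "motion": [
    {"offset": [0,0,-0.02],"spin": -0.185},
    {"offset": [0,0,-0.02],"spin": -0.185},
    {"offset": [-0.014,-0.059,0],"spin": 0},
    {"offset": [-0.014,-0.059,0],"spin": 0},
    {"offset": [-0.014,-0.059,0],"spin": 0}
  ],
  "jaw": 0.06
}}

```text
time_s: 1.78
ee_pos: [230.0, 370.7, 248.0]
ee_rot: [180.0, 0.0, -176.8]
force: [0.8, -0.1, 0.5]
gripper_width: 60.0
gripper_force: 0.0
```

Request:
{"name": "arm_command", "arguments": {
  "motion": [
    {"offset": [-0.014,-0.059,0],"spin": 0},
    {"offset": [-0.014,-0.059,0],"spin": 0},
    {"offset": [-0.014,-0.059,0],"spin": 0},
    {"offset": [-0.014,-0.059,0],"spin": 0},
    {"offset": [-0.014,-0.059,0],"spin": 0}
  ]
}}

```text
time_s: 2.4
ee_pos: [316.2, 79.9, 248.4]
ee_rot: [180.0, 0.1, -176.8]
force: [1.0, -0.6, 0.3]
gripper_width: 60.3
gripper_force: 0.0
```

Request:
{"name": "arm_command", "arguments": {
  "motion": [
    {"offset": [-0.014,-0.059,0],"spin": 0},
    {"offset": [-0.014,-0.059,0],"spin": 0},
    {"offset": [-0.014,-0.059,0],"spin": 0},
    {"offset": [-0.014,-0.059,0],"spin": 0},
    {"offset": [-0.014,-0.059,0],"spin": 0}
  ]
}}

```text
time_s: 3.02
ee_pos: [402.3, -211.2, 248.2]
ee_rot: [-180.0, 0.1, -176.9]
force: [0.9, 0.6, -0.6]
gripper_width: 60.3
gripper_force: 0.0
```

Request:
{"name": "arm_command", "arguments": {
  "motion": [
    {"offset": [-0.014,-0.058,0],"spin": 0},
    {"offset": [0,0,0.055],"spin": 0},
    {"offset": [0,0,0.055],"spin": 0},
    {"offset": [0,0,0.05],"spin": 0},
    {"offset": [0,0,0.038],"spin": 0}
  ]
}}

```text
time_s: 3.65
ee_pos: [418.6, -265.8, 48.0]
ee_rot: [179.9, -0.1, -176.8]
force: [0.3, 1.1, 0.4]
gripper_width: 60.2
gripper_force: 0.0
```

Request:
{"name": "arm_command", "arguments": {
  "motion": [
    {"offset": [-0.01,0,0],"spin": 0},
    {"offset": [-0.01,0,0],"spin": 0},
    {"offset": [0,0,0],"spin": 0}
  ]
}}

```text
time_s: 4.03
ee_pos: [441.7, -265.9, 51.8]
ee_rot: [-179.8, 0.2, -176.8]
force: [-0.5, -0.7, 0.4]
gripper_width: 59.9
gripper_force: 0.0
```

Run:
```python
from h import *
s,im,d=grab('side'); cv2.imwrite('pics/side1.png',im[180:380,240:540].repeat(2,0).repeat(2,1))
print(s['ee_pos'],s['ee_rot'],s['force'])
W=cloud('top',grab('top')[2])
Q=W[195:255,375:428].reshape(-1,3);Q=Q[(Q[:,2]>98)&(Q[:,2]<112)]
print(len(Q),Q.mean(0) if len(Q) else 0)
```

```text
[ 441.73477643 -265.94435579   51.84642937] [-179.84505437    0.22813804 -176.78289848] [-0.52338237 -0.66326703  0.36850841]
178 [ 538.23078907 -233.1444362   104.62926601]
```

View pics/side1.png

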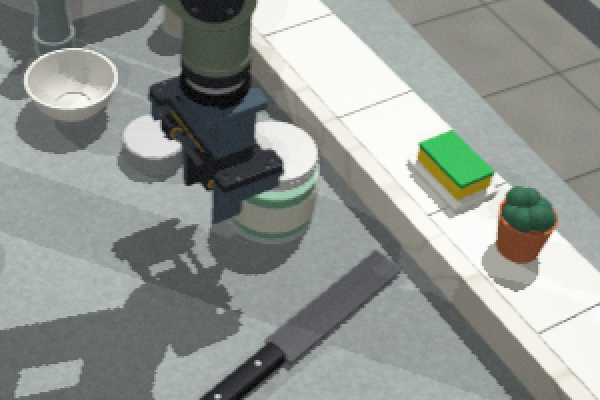

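The side crop shows the open fingers standing level just in front of the jar at (245,200), pointing at it, with nothing else near. Now pushing back.

Request:
{"name": "arm_command", "arguments": {
  "motion": [
    {"offset": [-0.006,-0.0025,0],"spin": 0},
    {"offset": [-0.005,0,0],"spin": 0},
    {"offset": [-0.004,0,0],"spin": 0},
    {"offset": [-0.004,0,0],"spin": 0},
    {"offset": [-0.005,0,0],"spin": 0}
  ]
}}

```text
time_s: 4.75
ee_pos: [462.2, -266.2, 49.7]
ee_rot: [180.0, -0.2, -176.8]
force: [-4.8, -1.7, 2.6]
gripper_width: 60.2
gripper_force: 2.1
```

Request:
{"name": "arm_command", "arguments": {
  "motion": [
    {"offset": [-0.005,0,0],"spin": 0},
    {"offset": [-0.005,0,0],"spin": 0},
    {"offset": [-0.005,0,0],"spin": 0},
    {"offset": [-0.005,0,0],"spin": 0},
    {"offset": [-0.005,0,0],"spin": 0}
  ]
}}

```text
time_s: 5.38
ee_pos: [488.5, -264.6, 49.7]
ee_rot: [180.0, -0.0, -176.8]
force: [-3.1, -0.2, 1.2]
gripper_width: 60.1
gripper_force: 1.9
```

Request:
{"name": "arm_command", "arguments": {
  "motion": [
    {"offset": [-0.005,0,0],"spin": 0},
    {"offset": [-0.005,0,0],"spin": 0},
    {"offset": [-0.004,0,0],"spin": 0},
    {"offset": [-0.003,0,0],"spin": 0},
    {"offset": [-0.002,0,0],"spin": 0}
  ]
}}

```text
time_s: 6.0
ee_pos: [507.4, -263.8, 49.8]
ee_rot: [180.0, -0.0, -176.8]
force: [-4.1, -0.8, -0.7]
gripper_width: 59.8
gripper_force: 1.7
```

Request:
{"name": "arm_command", "arguments": {
  "motion": [
    {"offset": [-0.001,0,0],"spin": 0},
    {"offset": [-0.001,0,0],"spin": 0},
    {"offset": [-0.001,0,0],"spin": 0}
  ]
}}

```text
time_s: 6.38
ee_pos: [510.3, -263.6, 49.9]
ee_rot: [180.0, 0.0, -176.8]
force: [-2.9, 0.1, -1.7]
gripper_width: 59.9
gripper_force: 1.5
```

Request:
{"name": "arm_command", "arguments": {
  "motion": [
    {"offset": [-0.001,0,0],"spin": 0},
    {"offset": [-0.001,0,0],"spin": 0},
    {"offset": [-0.001,0,0],"spin": 0}
  ]
}}

```text
time_s: 6.75
ee_pos: [513.3, -263.4, 49.9]
ee_rot: [180.0, 0.0, -176.8]
force: [-1.5, -0.3, -1.6]
gripper_width: 59.8
gripper_force: 1.5
```

Request:
{"name": "arm_command", "arguments": {
  "motion": [
    {"offset": [-0.001,0,0],"spin": 0},
    {"offset": [-0.001,0,0],"spin": 0}
  ]
}}

```text
time_s: 7.0
ee_pos: [515.3, -263.3, 49.9]
ee_rot: [180.0, 0.0, -176.8]
force: [-2.9, -0.9, -1.4]
gripper_width: 60.3
gripper_force: 1.5
```

Request:
{"name": "arm_command", "arguments": {
  "motion": [
    {"offset": [-0.001,0,0],"spin": 0}
  ]
}}

```text
time_s: 7.12
ee_pos: [516.3, -263.3, 49.9]
ee_rot: [180.0, 0.0, -176.8]
force: [-2.4, 1.1, -2.7]
gripper_width: 60.2
gripper_force: 1.5
```

Request:
{"name": "arm_command", "arguments": {
  "motion": [
    {"offset": [-0.001,0,0],"spin": 0}
  ]
}}

```text
time_s: 7.25
ee_pos: [517.3, -263.2, 49.9]
ee_rot: [180.0, 0.0, -176.8]
force: [-3.7, -0.1, -1.2]
gripper_width: 59.8
gripper_force: 1.8
```

Request:
{"name": "arm_command", "arguments": {
  "motion": [
    {"offset": [-0.001,0,0],"spin": 0}
  ]
}}

```text
time_s: 7.38
ee_pos: [517.4, -263.2, 49.8]
ee_rot: [180.0, -0.1, -176.8]
force: [-6.1, 0.1, -0.2]
gripper_width: 60.0
gripper_force: 3.0
```

Request:
{"name": "arm_command", "arguments": {
  "motion": [
    {"offset": [-0.0007,0,0],"spin": 0}
  ]
}}

```text
time_s: 7.5
ee_pos: [517.4, -263.1, 49.8]
ee_rot: [180.0, -0.2, -176.8]
force: [-7.4, -1.2, 1.1]
gripper_width: 59.9
gripper_force: 3.5
```

Wall contact is felt at TCP x = 517.4, as predicted. Now back off, close the fingers, turn for the 15° inward slant and go round behind the jar.

Request:
{"name": "arm_command", "arguments": {
  "motion": [
    {"offset": [0.015,0,0],"spin": 0},
    {"offset": [0.04,0,0],"spin": 0},
    {"offset": [0,0,0],"spin": 0.13},
    {"offset": [0,0,0],"spin": 0.13},
    {"offset": [0,0,0],"spin": 0}
  ]
}}

```text
time_s: 8.12
ee_pos: [464.8, -266.6, 50.6]
ee_rot: [-180.0, 0.2, 168.3]
force: [0.3, -0.7, -0.2]
gripper_width: 59.8
gripper_force: 0.0
```

Request:
{"name": "arm_command", "arguments": {
  "motion": [
    {"offset": [-0.014,-0.041,0],"spin": 0},
    {"offset": [-0.014,-0.041,0],"spin": 0},
    {"offset": [-0.042,0.01,0],"spin": 0},
    {"offset": [-0.042,0.009,0],"spin": 0},
    {"offset": [0,0,0],"spin": 0}
  ],
  "jaw": 0.0
}}

```text
time_s: 8.75
ee_pos: [564.1, -350.9, 50.0]
ee_rot: [-180.0, 0.2, 168.5]
force: [-0.1, 0.2, -0.8]
gripper_width: 12.6
gripper_force: 0.0
```

Run:
```python
from h import *
np.set_printoptions(suppress=True,precision=1)
s,im,d=grab('top'); cv2.imwrite('pics/top1.png',cv2.resize(im[150:310,180:500],None,fx=2.5,fy=2.5))
print(s['ee_pos'],s['ee_rot'],s['force'],s['gripper_width'])
W=cloud('top',d)
Q=W[175:250,370:428].reshape(-1,3);Q=Q[(Q[:,2]>98)&(Q[:,2]<111)]
print(len(Q),Q.mean(0),np.percentile(Q,[1,99],axis=0))
# bin end: y min of top per row
for v in range(190,260,10):
    c=W[v,190:232]; c=c[(c[:,2]>168)&(c[:,2]<185)]
    if len(c): print(c[-1])
```

```text
[ 564.1 -350.9   50. ] [-180.     0.2  168.5] [-0.1  0.2 -0.8] 12.567000649886026
654 [ 583.6 -240.6  104.7] [[ 535.2 -271.5   98.8]
 [ 626.5 -210.2  110.4]]
[568.3 189.8 173.9]
[543.9 188.7 171.3]
[519.3 187.5 169.7]
[494.6 186.  169.5]
[469.3 186.3 171.8]
[444.4 184.3 174.4]
[421.1 181.3 169.7]
```

View pics/top1.png

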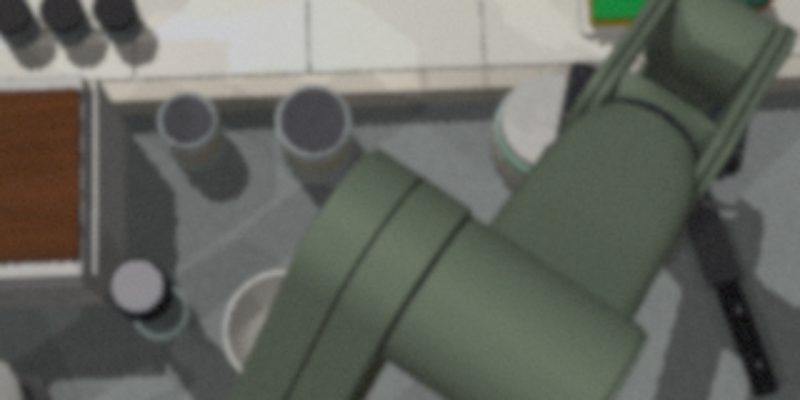

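The top crop shows the jar against the wall at (535,120), the gripper behind it, both canisters still in place, and the bin end at about column 100 (y ≈ 186). Now approach the jar from behind.

Request:
{"name": "arm_command", "arguments": {
  "motion": [
    {"offset": [-0.001,0.005,0],"spin": 0},
    {"offset": [-0.001,0.005,0],"spin": 0},
    {"offset": [0,0.005,0],"spin": 0},
    {"offset": [0,0.003,0],"spin": 0},
    {"offset": [0,0.002,0],"spin": 0}
  ]
}}

```text
time_s: 9.43
ee_pos: [566.9, -331.2, 50.0]
ee_rot: [180.0, 0.0, 168.3]
force: [-0.8, -1.7, 0.9]
gripper_width: 0.6
gripper_force: 0.0
```

Request:
{"name": "arm_command", "arguments": {
  "motion": [
    {"offset": [0,0.001,0],"spin": 0},
    {"offset": [0,0.001,0],"spin": 0},
    {"offset": [0,0.001,0],"spin": 0}
  ]
}}

```text
time_s: 9.8
ee_pos: [567.5, -328.6, 49.9]
ee_rot: [180.0, -0.0, 168.3]
force: [-0.5, -1.0, 0.8]
gripper_width: 0.2
gripper_force: 0.0
```

Request:
{"name": "arm_command", "arguments": {
  "motion": [
    {"offset": [0,0.001,0],"spin": 0},
    {"offset": [0.0003,0.001,0],"spin": 0},
    {"offset": [0.0005,0.002,0],"spin": 0},
    {"offset": [0.0008,0.003,0],"spin": 0},
    {"offset": [0.0008,0.003,0],"spin": 0}
  ]
}}

```text
time_s: 10.42
ee_pos: [566.3, -319.2, 50.0]
ee_rot: [-179.9, -0.1, 168.3]
force: [-3.6, -5.3, 0.9]
gripper_width: 0.0
gripper_force: 3.0
```

Request:
{"name": "arm_command", "arguments": {
  "motion": [
    {"offset": [0.001,0.004,0],"spin": 0},
    {"offset": [0.001,0.004,0],"spin": 0},
    {"offset": [0.001,0.004,0],"spin": 0},
    {"offset": [0.001,0.004,0],"spin": 0},
    {"offset": [0.001,0.004,0],"spin": 0}
  ]
}}

```text
time_s: 11.05
ee_pos: [564.3, -299.3, 50.0]
ee_rot: [-179.8, -0.2, 168.3]
force: [-6.1, -8.4, 2.3]
gripper_width: 0.5
gripper_force: 4.3
```

Request:
{"name": "arm_command", "arguments": {
  "motion": [
    {"offset": [0.0013,0.005,0],"spin": 0},
    {"offset": [0.0013,0.005,0],"spin": 0},
    {"offset": [0.0013,0.005,0],"spin": 0},
    {"offset": [0.0013,0.005,0],"spin": 0},
    {"offset": [0.0013,0.005,0],"spin": 0}
  ]
}}

```text
time_s: 11.68
ee_pos: [562.7, -273.5, 50.0]
ee_rot: [-179.8, -0.2, 168.3]
force: [-7.2, -8.0, 2.6]
gripper_width: 0.3
gripper_force: 4.5
```

Request:
{"name": "arm_command", "arguments": {
  "motion": [
    {"offset": [0.0013,0.005,0],"spin": 0},
    {"offset": [0.0013,0.005,0],"spin": 0},
    {"offset": [0.0013,0.005,0],"spin": 0},
    {"offset": [0.0013,0.005,0],"spin": 0},
    {"offset": [0.0013,0.005,0],"spin": 0}
  ]
}}

```text
time_s: 12.3
ee_pos: [561.2, -247.8, 50.0]
ee_rot: [-179.8, -0.2, 168.3]
force: [-7.4, -7.9, 2.2]
gripper_width: 0.7
gripper_force: 4.8
```

Run:
```python
from h import *
np.set_printoptions(suppress=True,precision=1)
s,im,d=grab('side'); cv2.imwrite('pics/side2.png',cv2.resize(im[130:350,230:530],None,fx=2.5,fy=2.5))
print(s['ee_pos'],s['ee_rot'],s['force'],s['torque'])
```

```text
[ 561.2 -247.8   50. ] [-179.8   -0.2  168.3] [-7.4 -7.9  2.2] [-1.3  1.2  0.1]
```

View pics/side2.png

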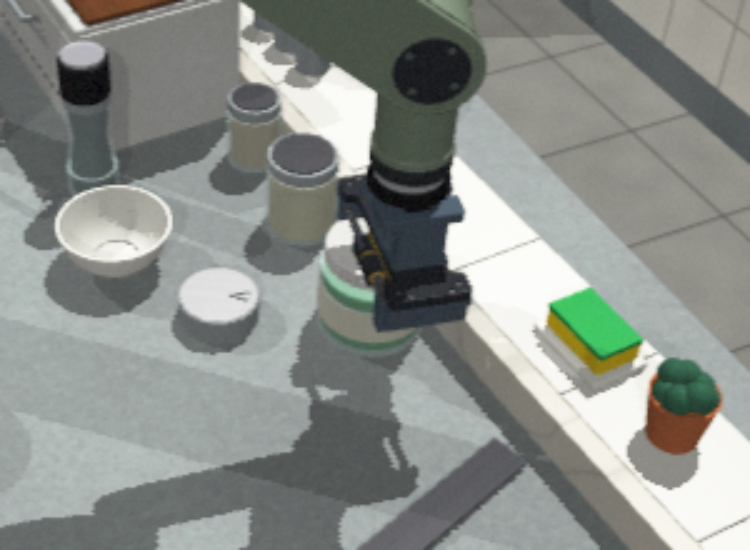

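The crop shows the jar upright at (365,285), on the wall, with the gripper behind it; the canisters are still ahead, and the bowl and tin are untouched. Carry on.

Request:
{"name": "arm_command", "arguments": {
  "motion": [
    {"offset": [0.0013,0.005,0],"spin": 0},
    {"offset": [0.0013,0.005,0],"spin": 0},
    {"offset": [0.0013,0.005,0],"spin": 0},
    {"offset": [0.0013,0.005,0],"spin": 0},
    {"offset": [0.0013,0.005,0],"spin": 0}
  ]
}}

```text
time_s: 12.98
ee_pos: [559.7, -221.9, 50.0]
ee_rot: [-179.8, -0.3, 168.4]
force: [-6.1, -8.4, 2.5]
gripper_width: 0.4
gripper_force: 5.0
```

Request:
{"name": "arm_command", "arguments": {
  "motion": [
    {"offset": [0.0013,0.005,0],"spin": 0},
    {"offset": [0.0013,0.005,0],"spin": 0},
    {"offset": [0.0013,0.005,0],"spin": 0},
    {"offset": [0.0013,0.005,0],"spin": 0},
    {"offset": [0.0013,0.005,0],"spin": 0}
  ]
}}

```text
time_s: 13.6
ee_pos: [558.0, -196.3, 49.9]
ee_rot: [-179.8, -0.3, 168.4]
force: [-8.5, -9.0, 3.6]
gripper_width: 0.3
gripper_force: 5.5
```

Request:
{"name": "arm_command", "arguments": {
  "motion": [
    {"offset": [0.001,0.004,0],"spin": 0},
    {"offset": [0.0008,0.003,0],"spin": 0},
    {"offset": [0.0005,0.002,0],"spin": 0},
    {"offset": [0.0005,0.002,0],"spin": 0},
    {"offset": [0.0005,0.002,0],"spin": 0}
  ]
}}

```text
time_s: 14.22
ee_pos: [557.1, -183.1, 49.9]
ee_rot: [-179.7, -0.4, 168.4]
force: [-8.5, -9.6, 4.6]
gripper_width: 0.4
gripper_force: 5.9
```

Request:
{"name": "arm_command", "arguments": {
  "motion": [
    {"offset": [0.0005,0.002,0],"spin": 0},
    {"offset": [0.0005,0.002,0],"spin": 0},
    {"offset": [0.0005,0.002,0],"spin": 0},
    {"offset": [0.0005,0.002,0],"spin": 0},
    {"offset": [0.0005,0.002,0],"spin": 0}
  ]
}}

```text
time_s: 14.85
ee_pos: [556.4, -173.2, 49.9]
ee_rot: [-179.7, -0.4, 168.4]
force: [-9.6, -11.3, 5.0]
gripper_width: 0.1
gripper_force: 6.7
```

Request:
{"name": "arm_command", "arguments": {
  "motion": [
    {"offset": [0.0008,0.002,-0.0003],"spin": 0},
    {"offset": [0.0008,0.002,-0.0003],"spin": 0},
    {"offset": [0.0008,0.002,-0.0003],"spin": 0}
  ]
}}

```text
time_s: 15.22
ee_pos: [556.0, -166.0, 50.5]
ee_rot: [-179.8, -0.3, 168.3]
force: [-6.0, -7.7, 0.5]
gripper_width: 0.4
gripper_force: 4.6
```

```bash
cat > look.py <<'E'
from h import *
import sys
np.set_printoptions(suppress=True,precision=1)
s,im,d=grab('side'); W=cloud('side',d); cv2.imwrite('pics/'+sys.argv[1]+'.png',cv2.resize(im[110:330,230:480],None,fx=2.7,fy=2.7))
print(s['ee_pos'],s['ee_rot'],s['force'])
def top(z0,z1,y0,y1):
    Q=W.reshape(-1,3); Q=Q[(Q[:,2]>z0)&(Q[:,2]<z1)&(Q[:,0]>520)&(Q[:,0]<625)&(Q[:,1]>y0)&(Q[:,1]<y1)]
    if len(Q)>9: print(z0,len(Q),(np.percentile(Q,2,axis=0)+np.percentile(Q,98,axis=0))/2, np.percentile(Q[:,1],[2,98]))
top(92,103,-80,90); top(80,90,50,180); top(100,110,-180,0)
E
python3 look.py side3
```

```text
[ 556.  -166.    50.5] [-179.8   -0.3  168.3] [-6.  -7.7  0.5]
92 189 [564.5  -5.3  97.7] [-39.9  29.2]
80 204 [577.8 111.3  85.3] [ 83.9 138.6]
100 246 [547.1 -69.  104.9] [-136.1   -1.9]
```

View pics/side3.png

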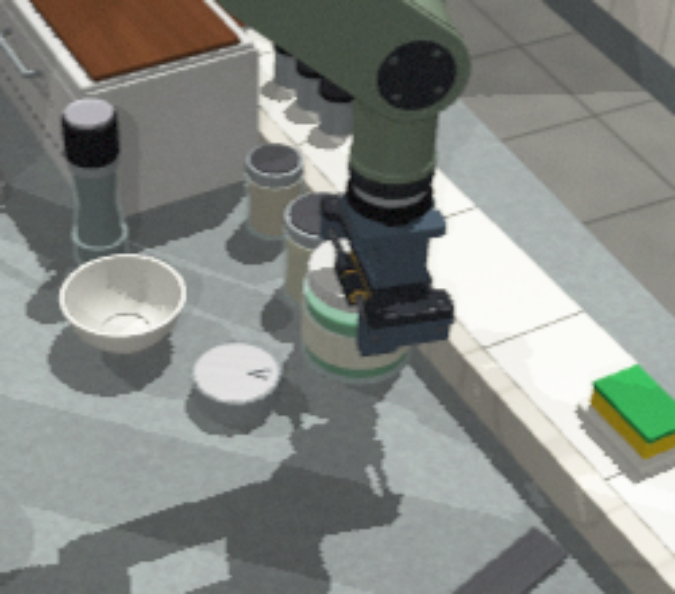

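The crop shows the jar upright on the wall, now touching and pushing the canister, which has moved from y ≈ −16 to −5. The small canister hasn't moved. Forces eased after the small lift.

Request:
{"name": "arm_command", "arguments": {
  "motion": [
    {"offset": [0.0009,0.003,-0.0001],"spin": 0},
    {"offset": [0.0009,0.003,-0.0001],"spin": 0},
    {"offset": [0.0009,0.003,-0.0001],"spin": 0},
    {"offset": [0.0009,0.003,-0.0001],"spin": 0},
    {"offset": [0.0009,0.003,-0.0001],"spin": 0}
  ]
}}

```text
time_s: 15.9
ee_pos: [555.0, -150.0, 50.9]
ee_rot: [-179.8, -0.3, 168.3]
force: [-5.1, -6.6, 0.3]
gripper_width: 0.1
gripper_force: 4.1
```

Request:
{"name": "arm_command", "arguments": {
  "motion": [
    {"offset": [0.0009,0.003,0],"spin": 0},
    {"offset": [0.0009,0.003,0],"spin": 0},
    {"offset": [0.0009,0.003,0],"spin": 0},
    {"offset": [0.0009,0.003,0],"spin": 0},
    {"offset": [0.0009,0.003,0],"spin": 0}
  ]
}}

```text
time_s: 16.52
ee_pos: [553.8, -134.2, 50.8]
ee_rot: [-179.8, -0.3, 168.3]
force: [-4.4, -6.8, 0.5]
gripper_width: 0.6
gripper_force: 3.9
```

Request:
{"name": "arm_command", "arguments": {
  "motion": [
    {"offset": [0.0006,0.002,0],"spin": 0},
    {"offset": [0.0006,0.002,0],"spin": 0},
    {"offset": [0.0006,0.002,0],"spin": 0},
    {"offset": [0.0006,0.002,0],"spin": 0},
    {"offset": [0.0006,0.002,0],"spin": 0}
  ]
}}

```text
time_s: 17.15
ee_pos: [552.9, -123.8, 50.8]
ee_rot: [-179.8, -0.3, 168.3]
force: [-4.4, -6.6, 0.2]
gripper_width: 0.5
gripper_force: 3.8
```

Request:
{"name": "arm_command", "arguments": {
  "motion": [
    {"offset": [0.0006,0.002,0],"spin": 0},
    {"offset": [0.0006,0.002,0],"spin": 0},
    {"offset": [0.0006,0.002,0],"spin": 0},
    {"offset": [0.0006,0.002,0],"spin": 0},
    {"offset": [0.0006,0.002,0],"spin": 0}
  ]
}}

```text
time_s: 17.77
ee_pos: [552.9, -113.4, 50.9]
ee_rot: [-179.9, -0.2, 168.3]
force: [-2.9, -5.7, -1.6]
gripper_width: 0.5
gripper_force: 3.4
```

Request:
{"name": "arm_command", "arguments": {
  "motion": [
    {"offset": [0.0006,0.002,0],"spin": 0},
    {"offset": [0.0006,0.002,0],"spin": 0},
    {"offset": [0.0006,0.002,0],"spin": 0},
    {"offset": [0.0006,0.002,0],"spin": 0}
  ]
}}

```text
time_s: 18.27
ee_pos: [552.8, -104.9, 51.0]
ee_rot: [-179.9, -0.1, 168.3]
force: [-1.6, -5.2, -1.7]
gripper_width: 0.5
gripper_force: 2.8
```

```bash
python3 look.py side4
```

```text
[ 552.8 -104.9   51. ] [-179.9   -0.1  168.3] [-1.6 -5.2 -1.7]
92 189 [548.    3.4  97.5] [-78.   84.8]
80 154 [572.3 107.   85.2] [ 61.2 152.8]
100 140 [542.7 -38.  105.1] [-74.2  -1.8]
```

View pics/side4.png

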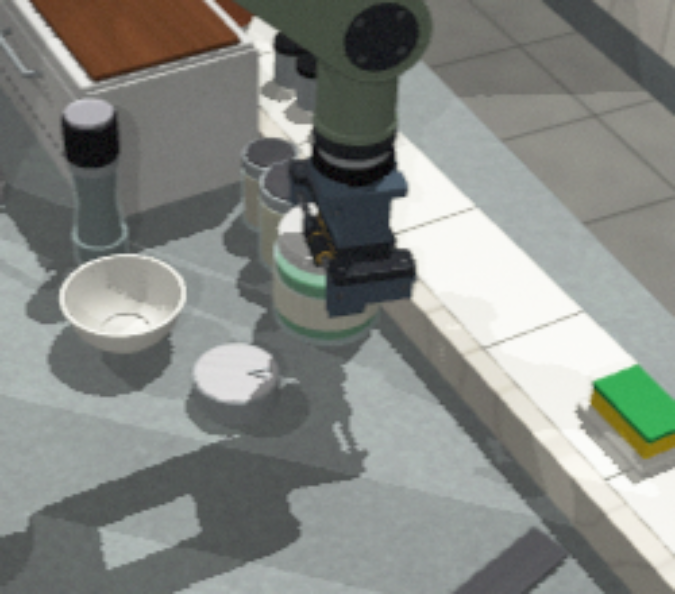

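Row together: the jar, canister and small canister are touching in line at (325,270), (280,215) and (265,190), all upright. Continue slowly to the bin.

Request:
{"name": "arm_command", "arguments": {
  "motion": [
    {"offset": [0.0004,0.002,0],"spin": 0},
    {"offset": [0.0004,0.002,0],"spin": 0},
    {"offset": [0.0005,0.002,0],"spin": 0},
    {"offset": [0.0005,0.002,0],"spin": 0}
  ]
}}

```text
time_s: 18.82
ee_pos: [552.8, -96.7, 51.0]
ee_rot: [-179.9, -0.1, 168.3]
force: [-1.5, -5.7, -1.4]
gripper_width: 0.5
gripper_force: 2.9
```

Request:
{"name": "arm_command", "arguments": {
  "motion": [
    {"offset": [0.0004,0.0015,0],"spin": 0},
    {"offset": [0.0004,0.0015,0],"spin": 0},
    {"offset": [0.0004,0.0015,0],"spin": 0}
  ]
}}

```text
time_s: 19.2
ee_pos: [552.7, -91.9, 51.1]
ee_rot: [-179.9, -0.1, 168.3]
force: [-0.0, -5.1, -1.8]
gripper_width: 0.5
gripper_force: 2.7
```

Request:
{"name": "arm_command", "arguments": {
  "motion": [
    {"offset": [0.0004,0.0015,0],"spin": 0},
    {"offset": [0.0004,0.0015,0],"spin": 0}
  ]
}}

```text
time_s: 19.45
ee_pos: [552.5, -88.8, 51.0]
ee_rot: [-179.9, -0.1, 168.3]
force: [-0.7, -5.1, -1.5]
gripper_width: 0.3
gripper_force: 2.7
```

Request:
{"name": "arm_command", "arguments": {
  "motion": [
    {"offset": [-0.0003,0.0012,0.0002],"spin": 0},
    {"offset": [-0.0003,0.0012,0.0002],"spin": 0}
  ]
}}

```text
time_s: 19.7
ee_pos: [552.5, -87.0, 50.5]
ee_rot: [-179.8, -0.2, 168.3]
force: [-3.8, -6.6, -0.8]
gripper_width: 0.4
gripper_force: 4.1
```

Request:
{"name": "arm_command", "arguments": {
  "motion": [
    {"offset": [-0.0003,0.0012,0],"spin": 0},
    {"offset": [-0.0002,0.0012,0],"spin": 0}
  ]
}}

```text
time_s: 19.95
ee_pos: [552.4, -85.2, 50.4]
ee_rot: [-179.8, -0.3, 168.4]
force: [-5.7, -9.3, 1.3]
gripper_width: 0.3
gripper_force: 5.1
```

Run:
```python
from h import *
np.set_printoptions(suppress=True,precision=1)
s,im,d=grab('top'); cv2.imwrite('pics/top2.png',cv2.resize(im[150:310,180:440],None,fx=3,fy=3))
print(s['ee_pos'],s['force'])
```

```text
[552.4 -85.2  50.4] [-5.7 -9.3  1.3]
```

View pics/top2.png

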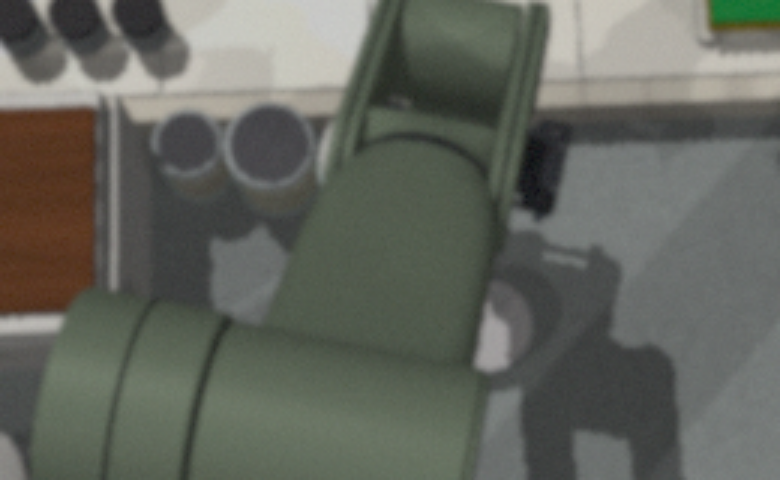

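The top crop shows the canisters touching at (188,148) and (268,145), with the bin face at about column 136 at lid height. That leaves roughly 10 mm to go. Keep creeping.

Request:
{"name": "arm_command", "arguments": {
  "motion": [
    {"offset": [0.0002,0.0012,0],"spin": 0},
    {"offset": [0.0002,0.0012,0],"spin": 0},
    {"offset": [0.0003,0.0012,0],"spin": 0}
  ]
}}

```text
time_s: 20.38
ee_pos: [552.1, -81.7, 50.4]
ee_rot: [-179.8, -0.4, 168.4]
force: [-5.7, -9.4, 2.1]
gripper_width: 0.3
gripper_force: 5.2
```

Request:
{"name": "arm_command", "arguments": {
  "motion": [
    {"offset": [0.0003,0.0012,0],"spin": 0},
    {"offset": [0.0003,0.0012,0],"spin": 0}
  ]
}}

```text
time_s: 20.62
ee_pos: [551.9, -79.2, 50.4]
ee_rot: [-179.8, -0.4, 168.4]
force: [-6.4, -9.4, 1.5]
gripper_width: 0.2
gripper_force: 5.3
```

Request:
{"name": "arm_command", "arguments": {
  "motion": [
    {"offset": [0.0003,0.0012,0],"spin": 0},
    {"offset": [0.0003,0.0012,0],"spin": 0}
  ]
}}

```text
time_s: 20.88
ee_pos: [551.7, -76.8, 50.4]
ee_rot: [-179.8, -0.4, 168.4]
force: [-6.7, -8.6, 2.0]
gripper_width: 0.6
gripper_force: 5.3
```

Request:
{"name": "arm_command", "arguments": {
  "motion": [
    {"offset": [0.0003,0.0012,0],"spin": 0},
    {"offset": [0.0003,0.0012,0],"spin": 0}
  ]
}}

```text
time_s: 21.12
ee_pos: [551.6, -74.4, 50.4]
ee_rot: [-179.8, -0.4, 168.4]
force: [-6.9, -10.0, 1.2]
gripper_width: 0.2
gripper_force: 5.4
```

Request:
{"name": "arm_command", "arguments": {
  "motion": [
    {"offset": [0.0003,0.0012,0],"spin": 0},
    {"offset": [0.0003,0.0012,0],"spin": 0}
  ]
}}

```text
time_s: 21.38
ee_pos: [551.4, -72.2, 50.4]
ee_rot: [-179.7, -0.4, 168.4]
force: [-6.3, -12.0, 1.2]
gripper_width: 0.7
gripper_force: 6.7
```

Request:
{"name": "arm_command", "arguments": {
  "motion": [
    {"offset": [0.0003,0.0012,0],"spin": 0}
  ]
}}

```text
time_s: 21.5
ee_pos: [551.4, -71.8, 50.4]
ee_rot: [-179.6, -0.4, 168.4]
force: [-8.1, -15.2, 1.1]
gripper_width: 0.3
gripper_force: 8.1
```

Request:
{"name": "arm_command", "arguments": {
  "motion": [
    {"offset": [0.0003,0.0012,0],"spin": 0}
  ]
}}

```text
time_s: 21.62
ee_pos: [551.3, -71.4, 50.4]
ee_rot: [-179.5, -0.3, 168.5]
force: [-6.8, -17.9, 1.6]
gripper_width: 0.1
gripper_force: 9.5
```

Request:
{"name": "arm_command", "arguments": {
  "motion": [
    {"offset": [0,0.0004,0],"spin": 0},
    {"offset": [0,0,0],"spin": 0},
    {"offset": [0,0,0],"spin": 0},
    {"offset": [0,0,0],"spin": 0}
  ]
}}

```text
time_s: 22.12
ee_pos: [551.3, -71.4, 50.4]
ee_rot: [-179.5, -0.3, 168.4]
force: [-7.1, -17.3, 2.3]
gripper_width: 0.4
gripper_force: 9.2
```

The push stays at about 19 N with no movement, so the row has nipped up. Let go gently along the contact normal.

Request:
{"name": "arm_command", "arguments": {
  "motion": [
    {"offset": [0,-0.001,0],"spin": 0},
    {"offset": [0,-0.001,0],"spin": 0},
    {"offset": [0,-0.001,0],"spin": 0},
    {"offset": [0,-0.0015,0],"spin": 0},
    {"offset": [0,-0.002,0],"spin": 0}
  ]
}}

```text
time_s: 22.75
ee_pos: [553.6, -73.1, 51.0]
ee_rot: [179.9, 0.0, 168.2]
force: [0.7, 0.3, -0.4]
gripper_width: 0.4
gripper_force: 0.0
```

Request:
{"name": "arm_command", "arguments": {
  "motion": [
    {"offset": [0,-0.004,0],"spin": 0},
    {"offset": [0,-0.008,0],"spin": 0},
    {"offset": [0,-0.02,0],"spin": 0},
    {"offset": [0,-0.04,0],"spin": 0},
    {"offset": [0,-0.05,0],"spin": 0}
  ]
}}

```text
time_s: 23.38
ee_pos: [528.5, -194.7, 51.0]
ee_rot: [-180.0, 0.0, 168.3]
force: [-0.2, 0.7, -0.6]
gripper_width: 0.3
gripper_force: 0.0
```

Request:
{"name": "arm_command", "arguments": {
  "motion": [
    {"offset": [0,-0.03,-0.04],"spin": 0},
    {"offset": [0,0,-0.05],"spin": 0},
    {"offset": [0.0,0,-0.05],"spin": 0},
    {"offset": [0,-0.05,0],"spin": 0},
    {"offset": [0,-0.05,0],"spin": 0}
  ]
}}

```text
time_s: 24.0
ee_pos: [501.9, -322.3, 192.1]
ee_rot: [-179.9, 0.1, 168.3]
force: [0.8, -0.1, 0.0]
gripper_width: 0.9
gripper_force: 0.0
```

Run:
```python
from h import *
np.set_printoptions(suppress=True,precision=1)
s,im,d=grab('side'); cv2.imwrite('pics/side5.png',cv2.resize(im[110:330,230:480],None,fx=2.7,fy=2.7))
print(s['ee_pos'],s['force'])
s,im,d=grab('top'); W=cloud('top',d)
Q=W.reshape(-1,3)
for z0,z1,y0,y1,R in((101,110,-80,70,55),(93,101,40,135,40),(80,91,110,190,32)):
    q=Q[(Q[:,2]>z0)&(Q[:,2]<z1)&(Q[:,0]>500)&(Q[:,0]<630)&(Q[:,1]>y0)&(Q[:,1]<y1)]
    if len(q)>9:
        c,r=cv2.minEnclosingCircle(q[:,:2].astype(np.float32)); m=q.mean(0)
        print(len(q),m,np.array(c),r,'z spread',q[:,2].std(),'gap to wall',(618.4-.0587*m[1]-m[0])*.998-R)
```

```text
[ 501.9 -322.3  192.1] [ 0.8 -0.1  0. ]
1010 [562.5  -6.4 105. ] [564.9   7.3] 64.59246826171875 z spread 2.218833017202605 gap to wall 1.1153462546133923
570 [571.6  87.1  97.6] [569.3  82.3] 44.8614387512207 z spread 2.1045621319255847 gap to wall 1.6124222951440785
406 [573.5 159.6  86. ] [550.8 162.5] 55.66835403442383 z spread 2.698236572839202 gap to wall 3.4590192082135687
```

View pics/side5.png

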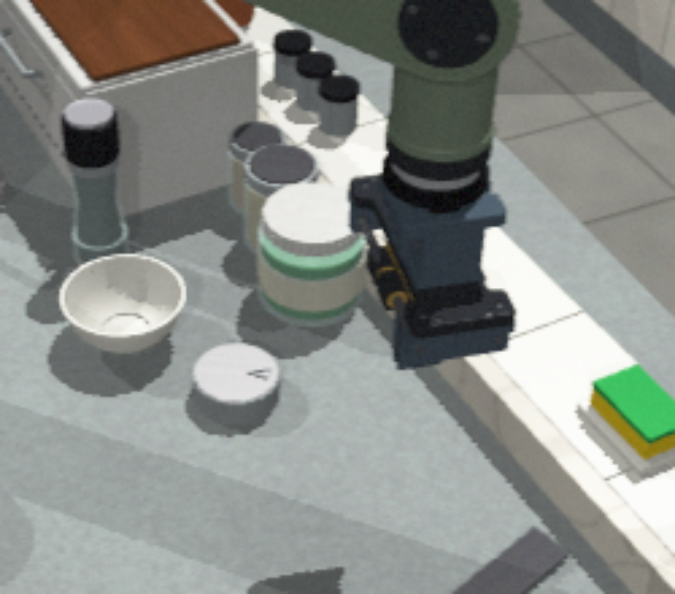

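The row stands upright and tight: centre spacings are 93.5 mm and 72.5 mm, against about 93.8 and 71.6 at contact. The jar is on the wall within measuring error, the bystanders are unmoved and the gripper is clear.

```bash
python3 -c "
from workcell import env
print(env.job_done())"
```

```text
the job is handed in; nothing more can be done
None
```

The jar is back against the wall and the row is tight up to the bread bin: the push held at about 19 N with nothing moving before I let go, the gripper is clear, the bowl, tin, pepper mill and other bystanders look untouched, and the job is handed in at about 24 s (no verdict came back).

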